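# Clear jammed fruit from the sample feeder and eject its tray

## Robot

A 6-joint arm with a two-finger parallel gripper is mounted at the origin on the work surface. World frame = base frame: x ahead of the robot, y to its left, z up, the work surface at z = 0. Lengths are in mm, angles in rad, forces in N, time in s.
With the tool pointing down it reaches from about 275 to 825 mm from the base axis. Payload 4.9 kg.
Tool frame: the origin (TCP) lies at the very end of the fingers, on their centre line; the grasp point (between the pads) lies 19 mm behind it; z points along the fingers, y is the line along which they close (so a half turn about z gives the same grasp; the last joint's range is limited). The gripper opens to 85 mm and grips with 20 to 120 N. Pads are 22 mm wide; open, the fingers measure 114 mm over their backs; the gripper's body (76 mm by 85 mm) begins 54 mm behind the grasp point. The pads swing forward as they close: fully open they stand 13 mm farther back than shut.
Start: joints at [-1.241, 0.326, -0.193, 1.052, 0, 1.437], TCP at [246.056, -491.909, 207.481] pointing down, gripper open.
Joint ranges: [-2.65, 2.65], [-0.97, 1.79], [-1.3, 1.35], [-1.93, 2.1], [-1.47, 1.37], [-3.14, 3.14]. Speed limits (rad/s): [2.57, 2.57, 3.14, 3.14, 3.14, 3.14].

## Interface

Orientations are given as [roll, pitch, yaw] about the fixed x, y, z axes, in that order (R = Rz(yaw) Ry(pitch) Rx(roll)).
In Python, from bench import bot, solve_ik, imaging gives the robot as it stands. Calls block until the motion is done:
- bot.move_ptp(position, orientation): joint-space move of the TCP to a pose.
- bot.movel(position, rot=None, max_speed=150, threshold=None): straight line of the TCP; rot=None keeps the orientation; max_speed is the mean speed in mm/s. With threshold (N) it stops when the force on the tool has changed by that much, and returns True; else False.
- bot.move_j(angles): joint-space move.
- bot.grip(opening, effort=None): opening from 0.0 (shut) to 1.0 (fully open); effort is the grip in N (None keeps the last); returns when the fingers have stopped.
- bot.dwell(seconds).
- solve_ik(position, orientation): joint angles nearest the present ones, or None.
- bot.get_state(): the state.
- imaging.capture(name): name is "scene" or "top" or "wrist"; returns the picture (420x560x3 uint8, blue, green, red); there is no depth.
- imaging.camera_model(name): a dict with "K" (3x3 intrinsics, pixels), "position" and "rotation" of the camera in the world. Camera axes: x right, y up, looking along -z (the intrinsics and any distortion apply to the point x, -y, -z); pixel columns grow to the right and rows downward; lengths in mm; the calibration is good to about 2 mm. The wrist camera is an equidistant fisheye: a pixel r from the principal point sees the ray r / f radians off the axis. A picture is of the moment at which its call begins: read the wrist's pose just before it. camera_model takes no time and is no camera call; for the wrist camera it gives the pose at the moment of the call.
A pose or a line that the arm cannot do raises bot.IKError and nothing moves.
- bot.sign_off(): hands the job in; it is judged then, once.
The state is a dict: "t": time; "qpos": joint angles; "joint_velocities": joint speeds; "effort": joint torques, N m; "tcp_pos": TCP position; "orientation": TCP orientation; "contact_force": force on the tool from outside, world axes, zero at the start; "wrist_torque": the same for the moment, N m; "opening": opening from 0.0 (shut) to 1.0 (fully open); "gripper_force": force on a finger pad.
Only numpy, scipy, OpenCV 4.12 (cv2) and the standard library are available. Lean on these libraries where they do the work, as an engineer would, in place of code of your own. Each camera call takes 0.05 s, during which the arm holds its last target. There are 200 camera calls.

## Task

Two tangerines are jammed side by side at the narrow mouth of the sample feeder: take the clearing tool from its rest, reach in through the mouth with its paddle and nudge one of them back so that both roll out into the tray. Then put the tool down, take it again the other way round and push its pin into the small square hole beside the mouth to trip the hidden latch, so that the tray springs out with all three tangerines in it. Lay the tool back in its rest as it lay at the start, and leave the jar, tub, stapler and phone where they are.

Things in the scene. Friction and masses are not known exactly. Their poses are not given: they have to be found in the camera images.
- feeder: Fixed steel hopper, 148 mm wide, covered by bars; its floor slopes down 10 degrees to a narrow mouth facing the robot. Left of the mouth is a grey latch housing, its front face in the mouth's plane, 100 mm wide (y 88 to 188 mm), 134 mm high. Origin on the table under the mouth's middle; x level, into the feeder (away from the robot), y left, z up.
- mouth (a point): Middle of the mouth's lower lip, 60 mm above the table; axes of the feeder. The mouth is an upright opening 84 mm wide (y -42 to +42) and about 63 mm high, under a cross bar. Behind it the side walls spread at 40 degrees to an inner width of 136 mm; the hopper is 210 mm long.
- hole (a point): Centre of the 26 x 26 mm access hole in the housing's front face, 138 mm left of the mouth's middle, 88 mm above the table; axes of the feeder, x straight into the hole. Hidden behind it a spring plunger, its face 30 mm in. Pushing that in by 7 to 8 mm trips the latch (2 N at first, 4 N there, 5.5 N at its hard stop at 14 mm); it springs back.
- tray_floor (a point): Middle of the inner floor of the steel tray under the mouth (inside 188 x 142 mm, floor falling 6 degrees towards the robot, rim 50 mm above the table, a 16 mm tab on its front). Axes of the feeder; with the tray in, this point is 78 mm in front of the mouth and 18 mm above the table.
- tray (a joint): How far the tray has come out towards the robot, m: 0 latched in, 0.06 fully sprung out (a spring drives it there within a second once the latch is tripped).
- fruit1_center (a point): Centre of a tangerine, a rigid ball of 56 mm, about 90 g: the left one of the jammed pair, 28 mm left of the mouth's middle, 22 mm inside its plane, 34 mm above the lip. The two wedge between the walls and roll freely once loose: push one straight back by about 50 mm and draw the tool out, and the other rolls out first, then it follows.
- fruit2_center (a point): Centre of the other jammed tangerine, the same, 28 mm right of the mouth's middle.
- fruit3_center (a point): Centre of a third tangerine, the same, that already lies in the tray.
- tool_mid (a point): Middle of the black handle (90 mm long, 20 wide, 22 high) of the clearing tool, 195 mm long, about 140 g, lying level in its rest 50 mm above the table. x along the tool towards the paddle, z up. Take the handle by its sides between the rest's uprights: near the pin (x about -25 mm) to reach with the paddle, near the paddle (x about +25 mm) to reach with the pin.
- rest_mid (a point): Where the middle of the tool's handle lies in its fixed aluminium rest, 50 mm above the table. x towards the paddle's notch. Two notched uprights 10 mm thick, 66 mm wide: at x = +73 mm (notch 28 mm wide, for the paddle) and x = -73 mm (notch 22 mm wide, for the pin); their prongs reach 46 and 60 mm above the table.
- sample_jar: Bystander: glass jar, 64 mm diameter, 90 mm high, standing right of the feeder. Origin under its middle.
- tub: Bystander: clear open tub, 84 mm diameter, 60 mm high. Origin under its middle.
- stapler: Bystander: blue stapler, 150 x 36 x 50 mm, right of the tool rest. Origin under its middle.
- phone: Bystander: red phone lying flat, 150 x 74 x 9 mm. Origin under its middle.
- pin_tip (a point): Tip of the tool's pin, a steel rod of 9 mm diameter and 55 mm length on the handle's -x end (axes of tool_mid, 100 mm behind it).
- paddle_tip (a point): Middle of the end face of the tool's paddle, a grey flat bar 50 mm long, 16 wide, 36 high on the handle's +x end (axes of tool_mid, 95 mm ahead of it).
- tool: The clearing tool; origin and axes as tool_mid.
- rest: The tool's rest, base 175 x 70 mm, 8 mm thick; origin on the table under rest_mid, same axes.
- fruit1: Tangerine 1; origin at its centre.
- fruit2: Tangerine 2; origin at its centre.

How it is judged (in metres and radians):
On the way, in this order (a step that is already met when the one before it is completed fails the run):
1. the tool is taken from its rest in the gripper (height (world z) of tool_mid above 0.07 m and contact force between the fingers and tool above 0.5 N), for 0.2 s.
2. the tool nudges a jammed tangerine back into the hopper, 12 mm or more from where it was stuck (((contact force between tool and fruit1 above 0.02 N and distance of fruit1_center from where it was at the start of the episode above 0.012 m and x of fruit1_center in the frame of mouth above 0.034 m) or (contact force between tool and fruit2 above 0.02 N and distance of fruit2_center from where it was at the start of the episode above 0.012 m and x of fruit2_center in the frame of mouth above 0.034 m))), for 0.05 s.
3. both jammed tangerines lie in the tray (x of fruit1_center in the frame of tray_floor between -0.098 and 0.098 m and y of fruit1_center in the frame of tray_floor between -0.073 and 0.073 m and z of fruit1_center in the frame of tray_floor between 0.015 and 0.045 m and x of fruit2_center in the frame of tray_floor between -0.098 and 0.098 m and y of fruit2_center in the frame of tray_floor between -0.073 and 0.073 m and z of fruit2_center in the frame of tray_floor between 0.015 and 0.045 m), for 0.2 s.
4. the tool is put down and let go (contact force between the fingers and tool below 0.05 N and height (world z) of tool_mid below 0.065 m and linear speed of tool below 0.05 m/s), for 0.2 s.
5. the tool is taken again (all of step 1), for 0.2 s.
6. the pin is in the hole and the latch has let the tray go (x of pin_tip in the frame of hole above 0.02 m and distance between pin_tip and hole below 0.06 m and value of joint tray above 0.006 m), for 0.02 s.
At the end, for the whole second after the job is handed in: The tray is out (more than 50 of its 60 mm) with all three tangerines lying on its floor, and the tool lies still in both notches of its rest, paddle in the wide notch, its middle within 22 mm of the rest's, not more than 8 mm high, let go (all of step 3 and value of joint tray above 0.05 m and x of fruit3_center in the frame of tray_floor between -0.098 and 0.098 m and y of fruit3_center in the frame of tray_floor between -0.073 and 0.073 m and z of fruit3_center in the frame of tray_floor between 0.015 and 0.045 m and distance between tool_mid and rest_mid below 0.022 m and z of tool_mid in the frame of rest_mid below 0.008 m and x of paddle_tip in the frame of rest_mid above 0.07 m and angle between the x axis of tool and the x axis of rest, either way round below 0.12 rad and linear speed of tool below 0.03 m/s and contact force between the fingers and tool below 0.05 N); the robot touches nothing.
It fails at once if the sample jar is shifted by more than 30 mm (distance of sample_jar from where it was at the start of the episode above 0.03 m).
It fails at once if the tub is shifted by more than 30 mm (distance of tub from where it was at the start of the episode above 0.03 m).
It fails at once if the stapler is shifted by more than 30 mm (distance of stapler from where it was at the start of the episode above 0.03 m).
It fails at once if the phone is shifted by more than 30 mm (distance of phone from where it was at the start of the episode above 0.03 m).
It also fails if it takes over 72 s, if anything falls off the work surface, if the arm or the gripper's body presses on something with over 40 N, if the wrist force passes 120 N, or if a joint passes its speed limit or range.

## Working session

There is one attempt and no reset: what is moved stays moved. The work goes in short steps, each a Python script; the robot and the scene stay as the last script left them, time stands still between calls to the robot, and variables do not carry over. Pictures are saved under pics/ and viewed, at most 11 in all, crops included, and the job is handed in when it is done.

```bash
ls; mkdir -p pics; python3 - <<'E'
from bench import bot, imaging
import cv2, numpy as np
for n in ("scene","top"):
    cv2.imwrite(f"pics/{n}0.png",imaging.capture(n))
    m=imaging.camera_model(n); print(n,m)
print(bot.get_state())
E
```

```text
pics
scene {'K': array([[467.12462446,   0.        , 277.69025847],
       [  0.        , 467.12462446, 205.68523886],
       [  0.        ,   0.        ,   1.        ]]), 'position': array([1091.33046966,  359.13986663, 1145.02117369]), 'rotation': array([ 0.55078411, -0.01033726,  2.18129366])}
top {'K': array([[449.96532127,   0.        , 281.02592529],
       [  0.        , 449.96532127, 206.94310659],
       [  0.        ,   0.        ,   1.        ]]), 'position': array([ 376.74728082,  -26.83730726, 1052.77630044]), 'rotation': array([ 0.19599484,  0.01003674, -1.59530486])}
{'t': 0.1, 'qpos': array([-1.24118976e+00,  3.26851268e-01, -1.93461429e-01,  1.05196316e+00,
       -4.51847559e-08,  1.43661367e+00]), 'joint_velocities': array([ 0.00108852, -0.00094808,  0.00132307, -0.00162181, -0.00133851,
       -0.00045601]), 'effort': array([ 1.22173999e-03, -4.44237792e+01,  2.63038874e+01,  7.85609416e-03,
       -6.60360547e-05, -9.19714438e-06]), 'tcp_pos': array([ 245.88392061, -491.38800323,  206.79873353]), 'orientation': array([-3.14012641e+00, -1.97887845e-04,  4.63789076e-01]), 'contact_force': array([ 0.54639117, -0.32175356,  0.19844919]), 'wrist_torque': array([ 0.01718928, -0.00339358, -0.02313654]), 'gripper_force': 0.0, 'opening': 0.9991689944110509}
```

View pics/scene0.png

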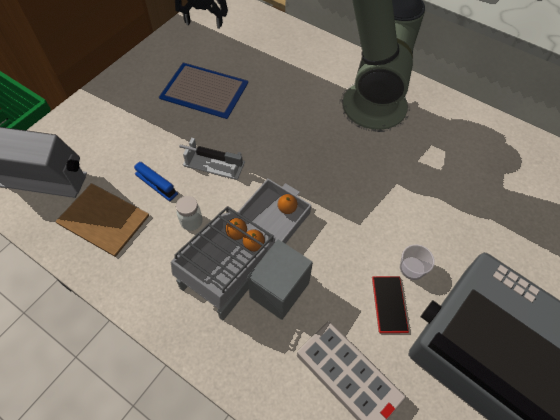

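View pics/top0.png

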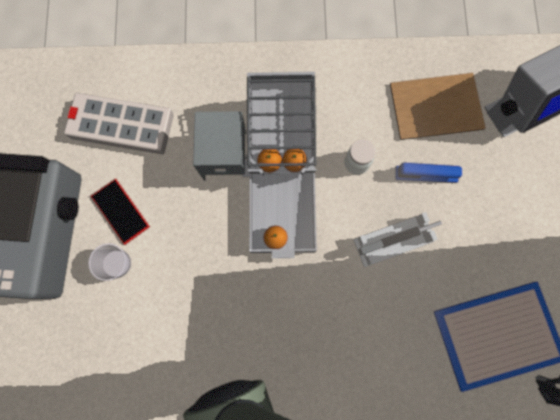

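```bash
cat > h.py <<'E'
import cv2, numpy as np
from scipy.spatial.transform import Rotation as R
from bench import bot, solve_ik, imaging
def cam(n):
    m=imaging.camera_model(n); r=np.array(m["rotation"])
    return m["K"],np.array(m["position"]),(R.from_euler('xyz',r).as_matrix() if r.size==3 else r)
def ray(n,uv):
    K,p,M=cam(n); d=np.array([(uv[0]-K[0,2])/K[0,0],-(uv[1]-K[1,2])/K[1,1],-1.]); d=M@d
    return p,d/np.linalg.norm(d)
def plane(n,uv,z):
    p,d=ray(n,uv); return p+d*(z-p[2])/d[2]
def proj(n,X):
    K,p,M=cam(n); c=M.T@(np.array(X)-p); return np.array([K[0,2]+K[0,0]*c[0]/-c[2],K[1,2]+K[1,1]*c[1]/c[2]])
def tri(a,b):
    (p,d),(q,e)=ray("scene",a),ray("top",b)
    s=np.linalg.lstsq(np.c_[d,-e],q-p,rcond=None)[0]; A,B=p+s[0]*d,q+s[1]*e
    return (A+B)/2,np.linalg.norm(A-B)
E
python3 - <<'E'
from h import *
a=cv2.imread("pics/scene0.png");b=cv2.imread("pics/top0.png")
f={}
for n,i in(("scene",a),("top",b)):
    h=cv2.cvtColor(i,cv2.COLOR_BGR2HSV)
    m=cv2.inRange(h,(4,170,90),(18,255,255))
    for c in cv2.findContours(m,cv2.RETR_EXTERNAL,cv2.CHAIN_APPROX_NONE)[0]:
        if cv2.contourArea(c)>40: print(n,'orange',cv2.minEnclosingCircle(c),cv2.contourArea(c),plane(n,cv2.minEnclosingCircle(c)[0],94).round(1))
s=np.hstack([cv2.resize(a[130:330,165:325],None,fx=2.5,fy=3,interpolation=cv2.INTER_CUBIC)[:, :400],cv2.resize(b[200:275,345:445],(400,300),interpolation=cv2.INTER_CUBIC).repeat(2,0)[:600]]) if 0 else None
c1=cv2.resize(a[130:190,170:255],(425,300),interpolation=cv2.INTER_CUBIC)
c2=cv2.resize(b[205:265,350:445],(375,300)[::1] if 0 else (475*300//300-100,237),interpolation=cv2.INTER_CUBIC)
c2=cv2.copyMakeBorder(c2,0,63,0,0,cv2.BORDER_CONSTANT)
c3=cv2.resize(b[60:265,185:325],(410*140//205,410)); 
c3=cv2.resize(b[100:190,185:325],(467,300),interpolation=cv2.INTER_CUBIC)
c4=cv2.resize(a[200:320,165:325],(333,250),interpolation=cv2.INTER_CUBIC);c4=cv2.copyMakeBorder(c4,0,50,0,0,cv2.BORDER_CONSTANT)
cv2.imwrite("pics/crops.png",np.vstack([np.hstack([c1,c2]),np.hstack([c3,c4])]))
print(c1.shape,c2.shape,c3.shape,c4.shape)
E
```

```text
scene orange ((250.5, 241.0), 8.500100135803223) 103.0 [681.5   1.9  94. ]
scene orange ((253.0, 236.0), 8.062357902526855) 62.0 [666.4  -1.4  94. ]
scene orange ((232.5, 230.0), 8.20071029663086) 96.0 [682.7 -54.5  94. ]
scene orange ((236.15672302246094, 224.23133850097656), 6.953274726867676) 61.0 [664.  -57.2  94. ]
scene orange ((286.29998779296875, 202.6999969482422), 9.021190643310547) 204.5 [535.3  11.3  94. ]
top orange ((275.1875, 237.1875), 10.87761402130127) 328.5 [501.5  -7.7  94. ]
top orange ((281.9456481933594, 158.0), 23.14103889465332) 436.5 [678.  -26.6  94. ]
(300, 425, 3) (300, 375, 3) (300, 467, 3) (300, 333, 3)
```

View pics/crops.png

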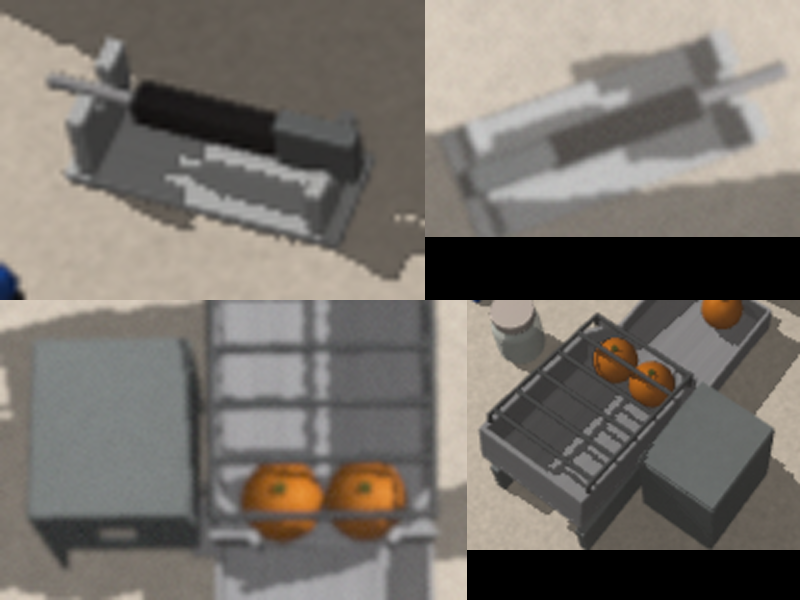

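```bash
python3 - <<'E'
from h import *
a=cv2.imread("pics/scene0.png");b=cv2.imread("pics/top0.png")
P=lambda n,uv,z: print(n,uv,z,plane(n,uv,z).round(1))
print('housing');[P("top",u,134) for u in((194.9,112),(239.6,111.4),(243.5,165.7),(193.4,165.1))]
P("top",(220.5,170.2),88)
print('fruit');P("top",(269.8,160.6),94);P("top",(294.7,160),94)
print(tri((235.5,228.3),(294.7,160)),tri((253.5,240),(269.8,160.6)),'f3',tri((287,204),(275.2,237.2)))
for n,i,(x0,y0,x1,y1) in(("scene",a,(193,140,228,168)),("top",b,(378,220,424,252))):
    g=cv2.cvtColor(i,cv2.COLOR_BGR2GRAY)[y0:y1,x0:x1]
    m=(g<(45 if n=="scene" else 85)).astype(np.uint8)
    k,l,st,ce=cv2.connectedComponentsWithStats(m); j=1+np.argmax(st[1:,4])
    c=np.argwhere(l==j)[:,::-1].astype(np.float32); r=cv2.minAreaRect(c); bx=cv2.boxPoints(r)+[x0,y0]
    ctr=np.array(r[0])+[x0,y0]; print(n,st[j],ctr,r[1],r[2],plane(n,ctr,56).round(1),[plane(n,q,61).round(1)[:2] for q in bx])
# tool ends
P("top",(437.5,222.5),50);P("top",(361,250),68)
# phone, tub, jar approx
P("top",(360,156),45);P("top",(430,172),30)
E
```

```text
housing
top (194.9, 112) 134 [775.  160.2 134. ]
top (239.6, 111.4) 134 [773.6  62.8 134. ]
top (243.5, 165.7) 134 [650.7  55.3 134. ]
top (193.4, 165.1) 134 [654.9 161.9 134. ]
top (220.5, 170.2) 88 [655.4 110.7  88. ]
fruit
top (269.8, 160.6) 94 [6.727e+02 4.000e-01 9.400e+01]
top (294.7, 160) 94 [672.6 -54.8  94. ]
(array([673.24761927, -53.88723979,  90.00480802]), np.float64(2.330750142734138)) (array([673.43640989,   2.51310038,  88.28781027]), np.float64(4.332988679484641)) f3 (array([508.17360084,  -5.17250507,  36.72731969]), np.float64(3.3138077015899086))
scene [  3   7  30  14 237] [210.88235283 153.47058868] (30.074417114257812, 8.246211051940918) 14.03624439239502 [ 502.9 -277.9   56. ] [array([ 532.9, -311.1]), array([ 506.8, -325.6]), array([ 478.2, -238.8]), array([ 504.5, -225.4])]
top [  4   8  36  18 211] [399.90000343 236.70000076] (6.957010269165039, 36.04996109008789) 71.56504821777344 [ 500.4 -284.3   56. ] [array([ 495.5, -242.4]), array([ 519. , -319.9]), array([ 504.1, -323.5]), array([ 480.8, -246.3])]
top (437.5, 222.5) 50 [ 531.1 -372.5   50. ]
top (361, 250) 68 [ 471.9 -194.2   68. ]
top (360, 156) 45 [ 693.2 -208.7   45. ]
top (430, 172) 30 [ 654.3 -372.9   30. ]
```

```bash
cat >> h.py <<'E'
def wray(uv,c):
    K,p,M=c; v=np.array([(uv[0]-K[0,2]),(uv[1]-K[1,2])]); r=np.linalg.norm(v); t=r/K[0,0]
    d=M@np.array([v[0]/r*np.sin(t),-v[1]/r*np.sin(t),-np.cos(t)]); return p,d
def wplane(uv,c,z):
    p,d=wray(uv,c); return p+d*(z-p[2])/d[2]
E
python3 - <<'E'
from h import *
import pickle
bot.move_ptp([500,-284,190],[np.pi,0,-1.277])
c=cam("wrist"); im=imaging.capture("wrist"); cv2.imwrite("pics/w1.png",im); pickle.dump(c,open("w1.pkl","wb"))
s=bot.get_state(); print(s['t'],s['tcp_pos'],s['orientation'],s['qpos'],c)
E
```

```text
3.4417 [ 499.89428771 -284.1553829   189.99239376] [ 3.14153942e+00  1.16108865e-05 -1.27740569e+00] [-6.45212210e-01  3.84058640e-01 -1.53602165e-01  1.03317634e+00
 -3.60821662e-05 -2.50939918e+00] (array([[325.1922621 ,   0.        , 277.05530106],
       [  0.        , 325.1922621 , 210.49419515],
       [  0.        ,   0.        ,   1.        ]]), array([ 524.48645791, -364.59525292,  357.24139698]), array([[-9.57675295e-01,  2.72126649e-01,  9.38355806e-02],
       [-2.87850690e-01, -9.05470771e-01, -3.11872830e-01],
       [ 9.64674335e-05, -3.25683541e-01,  9.45478832e-01]]))
```

View pics/w1.png

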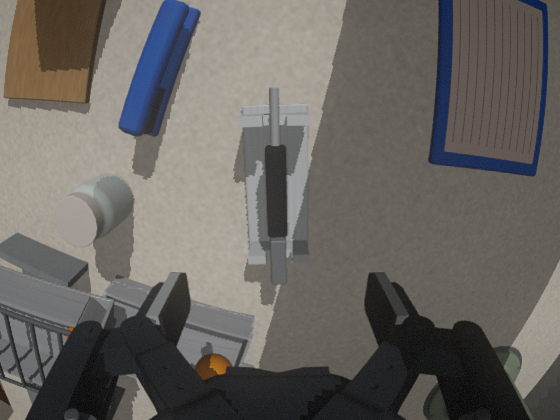

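The wrist view shows the handle running from about (275,147) to (277,237), with the pin tip at (274,88) and the paddle end at (280,283).

```bash
python3 - <<'E'
from h import *
import pickle
c=pickle.load(open("w1.pkl","rb")); im=cv2.imread("pics/w1.png")
for uv,z in(((274.5,88),50),((275.5,147),61),((277,237),61),((279,283.5),68),((278.5,284),60)): print(uv,z,wplane(uv,c,z).round(1))
g=cv2.cvtColor(im,cv2.COLOR_BGR2GRAY)[138:246,255:300]
k,l,st,_=cv2.connectedComponentsWithStats((g<55).astype(np.uint8)); j=1+np.argmax(st[1:,4])
r=cv2.minAreaRect(np.argwhere(l==j)[:,::-1].astype(np.float32)); bx=cv2.boxPoints(r)+[255,138]
print(st[j],r); [print(q,wplane(q,c,61).round(1)) for q in bx]
E
```

```text
(274.5, 88) 50 [ 530.7 -377.2   50. ]
(275.5, 147) 61 [ 514.1 -325.2   61. ]
(277, 237) 61 [ 487.1 -240.2   61. ]
(279, 283.5) 68 [ 470.8 -193.    68. ]
(278.5, 284) 60 [ 469.6 -187.5   60. ]
[  10    8   22   91 1609] ((20.567150115966797, 52.999000549316406), (90.24368286132812, 20.05746841430664), 89.14490509033203)
[264.86614895 146.03184891] [ 523.7 -323.3   61. ]
[284.92138481 145.73251724] [ 506.2 -328.8   61. ]
[286.26815033 235.96615601] [ 478.6 -243.9   61. ]
[266.21291542 236.26548767] [ 497.6 -237.9   61. ]
```

```bash
cat >> h.py <<'E'
MID=np.array([500.8,-282.7]); TY=1.882; D=np.array([np.cos(TY),np.sin(TY)])
def st(): 
    s=bot.get_state(); print(round(s['t'],2),s['tcp_pos'].round(1),s['orientation'].round(3),'F',s['contact_force'].round(1),'g',round(s['gripper_force'],1),'o',round(s['opening'],3)); return s
E
python3 - <<'E'
from h import *
import pickle
g=MID-25*D
bot.move_ptp([*g,110],[np.pi,0,TY-np.pi]); bot.movel([*g,31],max_speed=100)
bot.grip(0.0,60); st()
bot.movel([*g,140],max_speed=120); st()
bot.move_ptp([495,3,140],[np.pi,0,np.pi]); s=st(); print(s['qpos'].round(2))
c=cam("wrist"); im=imaging.capture("wrist"); cv2.imwrite("pics/w2.png",im); pickle.dump(c,open("w2.pkl","wb"))
cv2.imwrite("pics/top2.png",imaging.capture("top"))
E
```

```text
5.43 [ 508.8 -306.7   31.4] [-3.141e+00 -1.000e-03 -1.259e+00] F [0.4 1.  3.6] g 58.7 o 0.209
6.49 [ 507.9 -306.   139.1] [ 3.141e+00  1.000e-03 -1.260e+00] F [-0.   0.5 -1.7] g 58.7 o 0.209
8.56 [495.1   2.7 139.9] [-3.142 -0.     3.141] F [ 1.3 -0.2 -1.9] g 58.7 o 0.207
[-0.14  0.29 -0.44  0.85 -0.   -0.14]
```

View pics/w2.png

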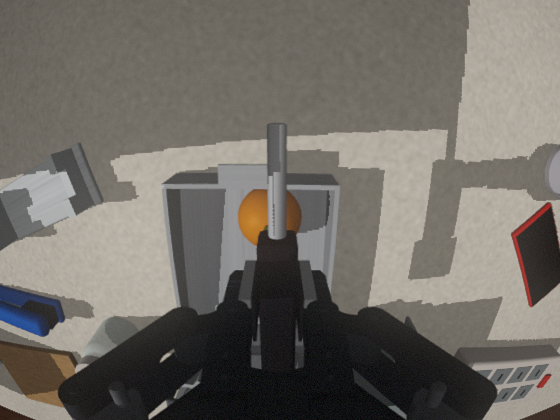

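The tool is held: the pin runs from (278,235) to its tip at (277,124). The tray's front rim corners are near (163,186) and (338,184), with fruit 3 at (269,217).

```bash
python3 - <<'E'
from h import *
import pickle
c=pickle.load(open("w2.pkl","rb"))
for n,uv,z in(("pintip",(277,126),159),("pinroot",(278,232),159),("rimL",(163,186),50),("rimR",(338,184),50),("rimLside",(176,290),50),("rimRside",(331,290),50),("tabL",(219,166),50),("f3",(269,217),46)): print(n,wplane(uv,c,z).round(1))
b=cv2.imread("pics/top2.png")
cv2.imwrite("pics/top2c.png",cv2.resize(b[100:270,185:325],(560,680)[:2] if 0 else (494,600),interpolation=cv2.INTER_CUBIC))
for n,uv,z in(("wallL back",(248,74),123),("wallR back",(315,74),123)): print(n,plane("top",uv,z).round(1))
E
```

```text
pintip [422.1   2.6 159. ]
pinroot [473.6   3.1 159. ]
rimL [477.7 -94.4  50. ]
rimR [476.9  52.9  50. ]
rimLside [581.1 -95.4  50. ]
rimRside [579.3  53.3  50. ]
tabL [461.6 -44.5  50. ]
f3 [507.1  -4.3  46. ]
wallL back [867.   44.5 123. ]
wallR back [ 862.5 -105.4  123. ]
```

View pics/top2c.png

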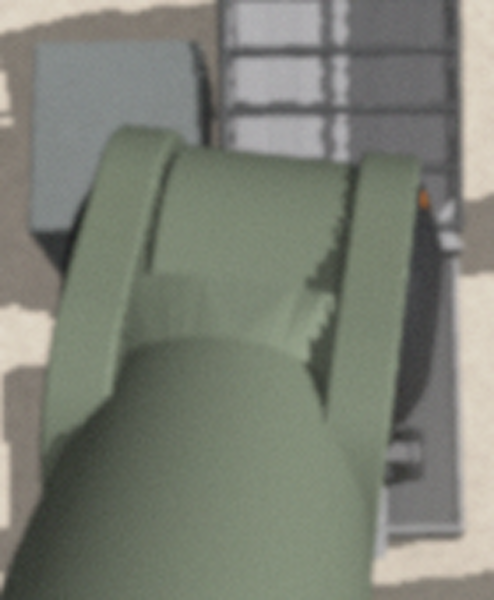

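```bash
python3 - <<'E'
from h import *
for n,uv,z in(("top",(249,252),50),("top",(315.3,250.2),50),("top",(249,195),50),("top",(315,195),50),("top",(275.2,237.2),46),("scene",(287.5,203.5),46),("scene",(287.5,203.5),52),("scene",(311,210),50),("scene",(269,180.5),50)): print(n,uv,plane(n,uv,z).round(1))
a=cv2.imread("pics/scene0.png");b=cv2.imread("pics/top0.png")
c1=cv2.resize(a[170:260,225:325],(400,360),interpolation=cv2.INTER_CUBIC)
c2=cv2.resize(b[175:265,230:330],(400,360),interpolation=cv2.INTER_CUBIC)
cv2.imwrite("pics/tray.png",np.hstack([c1,c2]))
E
```

```text
top (249, 252) [475.5  52.2  50. ]
top (315.3, 250.2) [475.8 -95.6  50. ]
top (249, 195) [605.8  50.8  50. ]
top (315, 195) [601.8 -99.9  50. ]
top (275.2, 237.2) [507.7  -6.8  46. ]
scene (287.5, 203.5) [ 5.102e+02 -4.000e-01  4.600e+01]
scene (287.5, 203.5) [513.3   1.5  52. ]
scene (311, 210) [492.4  65.2  50. ]
scene (269, 180.5) [479.2 -85.5  50. ]
```

View pics/tray.png

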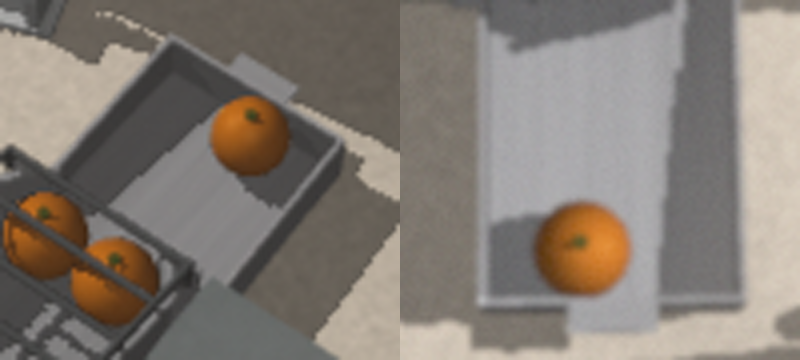

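```bash
cat >> h.py <<'E'
FY=-0.018; MO=np.array([650.5,-25.8]); cF,sF=np.cos(FY),np.sin(FY)
def fw(x,y): return MO+np.array([cF*x-sF*y,sF*x+cF*y])
E
python3 - <<'E'
from h import *
o=[np.pi,0,np.pi+FY]; Y=29
P=lambda x,z: [*fw(x-119,Y),z]
bot.movel(P(-32,140),o); bot.movel(P(-32,77),max_speed=120); st()
print(bot.movel(P(48,77),max_speed=90,threshold=15)); st()
bot.movel(P(-16,77),max_speed=250); bot.movel(P(-60,170),max_speed=250); st()
bot.dwell(0.3)
g=MID-25*D
bot.movel([g[0]-20,-200,170],max_speed=250) 
cv2.imwrite("pics/top3.png",imaging.capture("top")); cv2.imwrite("pics/sc3.png",imaging.capture("scene")); st()
E
python3 -c "
import cv2,numpy as np
a=cv2.imread('pics/sc3.png')[130:280,160:340];b=cv2.imread('pics/top3.png')[80:280,180:360]
cv2.imwrite('pics/a3.png',np.hstack([cv2.resize(a,(400,333)),cv2.resize(b,(360,400))[:333]]))"
```

```text
9.58 [500.3   5.8  77.4] [-3.141  0.     3.124] F [ 0.3  0.8 -1.3] g 58.7 o 0.205
False
10.62 [579.4   4.5  76.9] [ 3.142e+00 -1.000e-03  3.124e+00] F [-0.6  0.5 -2. ] g 58.7 o 0.205
11.59 [473.2   6.3 170. ] [-3.141e+00  2.000e-03  3.124e+00] F [-0.5 -0.2 -1.4] g 58.7 o 0.209
12.97 [ 488.2 -198.5  169.9] [ 3.141 -0.     3.125] F [-0.2 -0.6 -2.8] g 58.7 o 0.21
```

View pics/a3.png

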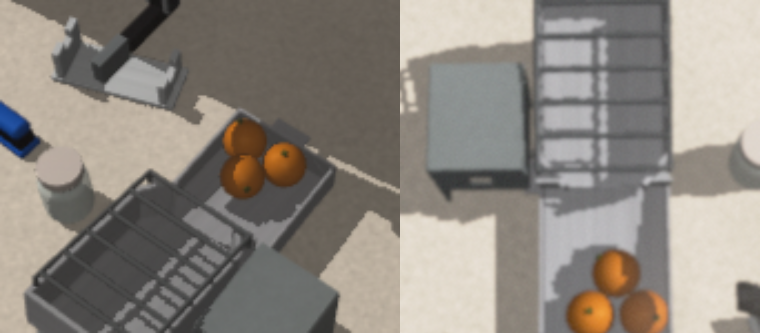

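All three tangerines are in the tray. Next I lay the tool back in its rest and take it again the other way round.

```bash
python3 - <<'E'
from h import *
import pickle
g=MID-25*D; o=[np.pi,0,TY-np.pi]
bot.move_ptp([*g,140],o); bot.movel([*g,33],max_speed=100,threshold=12); st()
bot.grip(0.7); bot.dwell(0.25); bot.movel([*g,140],max_speed=200); 
c=cam("wrist"); im=imaging.capture("wrist"); cv2.imwrite("pics/w3.png",im); pickle.dump(c,open("w3.pkl","wb")); st()
g=im[:,:]; gr=cv2.cvtColor(im,cv2.COLOR_BGR2GRAY)
cv2.imwrite("pics/w3c.png",im[40:320,160:400])
E
```

```text
15.96 [ 509.  -306.9   33.7] [-3.141e+00 -1.000e-03 -1.260e+00] F [ 0.   0.3 -0.8] g 58.7 o 0.207
17.42 [ 507.5 -305.8  138.4] [ 3.14e+00  2.00e-03 -1.26e+00] F [-0.7  0.1 -0.4] g 0.0 o 0.693
```

View pics/w3c.png

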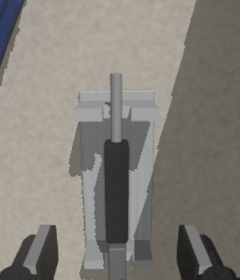

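```bash
python3 - <<'E'
from h import *
import pickle
c=pickle.load(open("w3.pkl","rb"))
for uv,z in(((276.5,113),50),((276.5,181),61),((276.5,282),61)): print(wplane(uv,c,z).round(1))
g=MID+25*D; o=[np.pi,0,TY]
bot.move_ptp([*g,110],o); bot.movel([*g,31],max_speed=100); bot.grip(0.0,60); st()
bot.movel([*g,150],max_speed=150)
P=lambda x,z: [*fw(x-125,138),z]
bot.move_ptp(P(-25,150),[np.pi,0,np.pi+FY]); bot.movel(P(-25,69),max_speed=120); s=st(); print(s['qpos'].round(2))
c=cam("wrist"); im=imaging.capture("wrist"); cv2.imwrite("pics/w4.png",im)
cv2.imwrite("pics/sc4.png",imaging.capture("scene")); cv2.imwrite("pics/top4.png",imaging.capture("top"))
b=cv2.imread("pics/sc4.png")[170:330,210:330]; t=cv2.imread("pics/top4.png")[100:260,180:330]
cv2.imwrite("pics/a4.png",np.hstack([cv2.resize(b,(420,560)),cv2.resize(t,(375,400))[:560] if 0 else cv2.copyMakeBorder(cv2.resize(t,(375,400)),0,160,0,0,cv2.BORDER_CONSTANT)]))
E
```

```text
[ 531.8 -378.1   50. ]
[ 515.9 -328.5   61. ]
[ 488.3 -242.1   61. ]
21.5 [ 493.5 -259.2   31.7] [3.141e+00 1.000e-03 1.882e+00] F [-1.5  0.8  6. ] g 58.9 o 0.202
24.67 [503.7 114.6  69.5] [3.142e+00 1.000e-03 3.123e+00] F [ 0.1  0.4 -2.6] g 58.7 o 0.213
[ 0.08  0.4  -0.47  0.7  -0.    0.1 ]
```

View pics/a4.png

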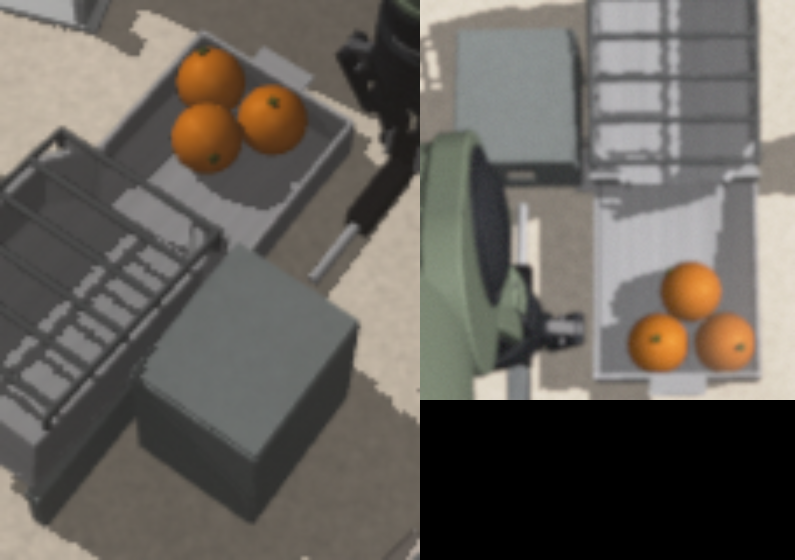

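The pin tip at top pixel (221,182) lines up with the hole at (220,170) and stands about 25 mm short of it, so I push.

```bash
python3 - <<'E'
from h import *
P=lambda x,z: [*fw(x-125,138),z]
print(plane("top",(221.2,182),88),plane("top",(220,170.4),88))
print(bot.movel(P(20,69),max_speed=60,threshold=8)); st()
print(bot.movel(P(41,69),max_speed=40,threshold=12)); st()
bot.dwell(0.5); st()
cv2.imwrite("pics/top5.png",imaging.capture("top"))
b=cv2.imread("pics/top5.png"); print([plane("top",(u,v),46).round(0) for u,v in [(250,0)]][:0])
h=cv2.cvtColor(b,cv2.COLOR_BGR2HSV); m=cv2.inRange(h,(4,170,90),(18,255,255))
for c in cv2.findContours(m,cv2.RETR_EXTERNAL,cv2.CHAIN_APPROX_NONE)[0]:
    if cv2.contourArea(c)>40: q=cv2.boundingRect(c); print(q,plane("top",(q[0]+q[2]/2,q[1]+q[3]/2),46).round(0))
E
```

```text
[628.26702259 109.15147664  88.        ] [654.95722887 111.86198195  88.        ]
False
25.72 [547.5 114.   68.8] [-3.142e+00 -1.000e-03  3.124e+00] F [-0.5  0.5 -0.2] g 58.7 o 0.204
False
26.39 [568.2 113.8  68.6] [ 3.142e+00 -2.000e-03  3.124e+00] F [-4.   0.2 -1.2] g 58.8 o 0.207
26.89 [568.9 113.7  69. ] [ 3.142 -0.     3.124] F [-3.9  0.1 -0.9] g 58.7 o 0.207
[]
(264, 253, 23, 22) [448.  -6.  46.]
(278, 232, 22, 21) [495. -38.  46.]
```

The front fruit has moved from x 507 to 448, so the tray has sprung out. I withdraw and return the tool.

```bash
python3 - <<'E'
from h import *
P=lambda x,z: [*fw(x-125,138),z]
g=MID+25*D; o=[np.pi,0,TY]
bot.movel(P(-25,69),max_speed=100); bot.movel(P(-25,150),max_speed=150)
bot.move_ptp([*g,150],o); bot.movel([*g,33],max_speed=100,threshold=12); st()
bot.grip(0.7); bot.dwell(0.25); bot.movel([*g,150],max_speed=150)
bot.move_ptp([300,-430,220],[np.pi,0,0.46]); st(); bot.dwell(0.3)
a,b=imaging.capture("scene"),imaging.capture("top")
cv2.imwrite("pics/a6.png",np.hstack([cv2.resize(a[130:290,160:340],(400,356)),cv2.resize(b[100:290,180:460],(400,271),interpolation=cv2.INTER_CUBIC) if 0 else cv2.copyMakeBorder(cv2.resize(b[100:290,180:460],(400,271)),0,85,0,0,cv2.BORDER_CONSTANT)]))
E
```

```text
31.16 [ 493.7 -259.3   33.6] [3.141e+00 1.000e-03 1.882e+00] F [-0.4 -0.5 -2.1] g 58.7 o 0.209
33.86 [ 300.3 -429.3  219.2] [-3.14  -0.     0.462] F [ 0.7 -0.2  0.2] g 0.0 o 0.703
```

View pics/a6.png

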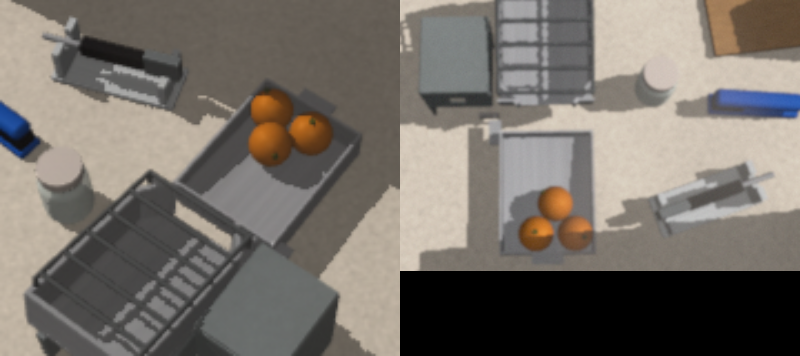

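The tray is out with all three fruits in it, the tool lies in both notches, and the bystanders stand where they were.

```bash
python3 -c "
from bench import bot
print(bot.sign_off())"
```

```text
the job is handed in; nothing more can be done
None
```

The job is handed in (no verdict was returned): the last pictures show the tray sprung out with all three tangerines in it, the tool back in its rest as at the start, and the jar and stapler unmoved; the tub and phone, which the arm never came near, were out of frame.

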